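# Lock the lid of a probe jig with its quarter-turn T-key

### The job

Lock the circuit board into the probe jig for its test: gently press the jig's open clear lid down onto the board, then take the red T-key from its blue block, pass its T-head through the notch in the lid's front edge into the slot of the steel receptacle below, feeling for the slot because the receptacle floats, push the key down against the springs and turn it a quarter turn. Let it spring back up into the receptacle's cross groove so that the key alone holds the lid down, and let go. Force nothing: keep pushes on the jig under about 30 N, and leave everything else on the bench where it lies.

Things in the scene. Friction and masses are not known exactly. Their poses are not given: they have to be found in the camera images.
- jig: Clamshell probe jig fixed to the bench: grey base 245 (x) x 160 (y) mm, its deck 36 mm high; green circuit board in a black nest in the middle, on a sprung probe plate (5 mm travel); hinged lid. Origin: on its underside, 120 mm from the hinge-side edge, mid-width. x points from the front edge (slot side, nearest the robot) to the hinge side, y left, z up.
- slot (a point): Nominal centre of the receptacle's slot, on its top face, level with the deck. The receptacle, a steel plate 48 x 36 x 7 mm, floats in a pocket: it sits up to 4.5 mm off this point along jig x and also along jig y (seen through the notch, not reported), and slides when pushed sideways with over 9 N. Slot: 22.2 mm along jig x, 10.2 mm along jig y, right through; 30 mm free depth. Axes as the jig's.
- groove (a point): Nominal centre of the ceiling of the cross groove in the receptacle's underside, 5 mm below point slot; it floats with the receptacle. Groove: along jig y, 14 mm wide (jig x), 2 mm deep; the lands beside it end 7 mm below point slot. The turned head rests up in it, its top at this height. If the head stays down on a land (lid near 0.014), push, shift it along jig x and ease off again.
- lid (a joint): Opening angle of the lid, rad: 0 fully down on a hard stop. It starts at 0.35 to 0.7; a stiff hinge (0.3 N m) keeps it where it is left. Coming down, its pegs meet the board at 0.05 and from there the probe springs push back; let go, it lies at about 0.05. With the key locked it is held at about 0.023.
- lid_pad (a point): Centre of the black press pad (26 x 20 mm) on the lid's upper face at its front left corner, 205 mm from the hinge axis, 52 mm left (jig +y) of the middle; moves with the lid. z: the lid's upward normal. A like pad lies on the right. The lid goes down when pressed here.
- lid_hinge (a point): Point on the lid's hinge axis, in the middle of the jig's width, 43 mm above the bench. The axis runs along the jig's y, half-way through the lid's 6 mm thickness. Axes as the jig's.
- notch (a point): Middle of the notch in the lid's front edge, on the lid's upper face, 195 mm from the hinge; moves with the lid. The notch is 30 mm wide (jig y), open to the front and ends 21 mm behind this point. The lid is 6 mm thick; fully down, this point is straight above point slot, 46 mm above the bench. z: the lid's upward normal.
- key_grip (a point): Centre of the T-key's red upright wing handle: 36 mm long (key x) x 12 mm thick (key y, the way to grip it) x 30 mm high. z points up along the key; mass 60 to 105 g. The key stands upright in its block with its flange on the block's top.
- key_flange (a point): Centre of the underside of the key's dark round flange: diameter 46 mm, 5 mm thick, 20 mm below key_grip. It bears on the lid beside the notch. From here down: a shank of diameter 7 mm, 19.5 mm long, then the 7 mm high T-head.
- key_head (a point): Centre of the key's steel T-head: 20 mm (key x, parallel to the wing) x 8 mm (key y) x 7 mm high, 43 mm below key_grip. It enters the slot with its length along jig x. It can turn (either way) once its top is below the lands: this takes a push of 6 to 11 N; 2.5 mm deeper the lid is on its hard stop. Turned 90 degrees and eased off it springs up 2 mm into the groove.
- key: The T-key. Origin: centre of the head's lower face, 46.5 mm below key_grip; x along head and wing, z up to the handle.
- key_stand: Blue parking block 64 x 64 x 36 mm, fixed to the bench, with a 24 mm square hole in its middle where the key stands; it may be left or right of the jig. Origin: centre of its underside.
- parts_tray: Orange divided tray 100 x 75 x 28 mm with screws, loose; leave alone. Origin: centre of its underside.
- spare_board: Blue circuit board 120 x 75 x 15 mm, loose; leave alone. Origin: centre of its underside.
- disk_drive: Dark hard disk drive 147 x 102 x 25 mm, loose; leave alone. Origin: centre of its underside.
- screwdriver: Screwdriver lying on the bench; leave alone.
- tweezers: Steel tweezers 120 mm long lying on the bench; leave alone.
- flux_jar: Amber jar, diameter 42 mm, 45 mm high, loose; leave alone.
- alcohol: White bottle with blue cap, diameter 50 mm, 110 mm high, loose; leave alone.

How it is judged (in metres and radians):
On the way, in this order (a step that is already met when the one before it is completed fails the run):
1. the lid is pressed down onto the board (value of joint lid below 0.075 rad), for 0.2 s.
2. with the lid down, the T-head is in the receptacle's slot, lengthwise (z of key_head in the frame of jig below 0.034 m and horizontal distance between key_head and slot below 0.012 m and angle between the x axis of key and the x axis of jig, either way round below 0.25 rad and value of joint lid below 0.075 rad), for 0.1 s.
3. the head is a quarter turn round and up in the cross groove, and the lid is held down (z of key_head in the frame of jig between 0.0264 and 0.0295 m and horizontal distance between key_head and slot below 0.012 m and angle between the x axis of key and the x axis of jig, either way round above 1.25 rad and value of joint lid below 0.03 rad and angle between key's own z axis and vertical below 0.12 rad), for 0.2 s.
At the end, for the whole second after the job is handed in: The key is at rest and upright (within 0.12 rad) in the receptacle, its head turned at least 1.25 rad from the slot's direction (the jig's x), within 12 mm of the slot's nominal centre, head centre 26.4 to 29.5 mm above the jig's underside (up in the groove), and the lid held below 0.030 rad (all of step 3 and linear speed of key below 0.02 m/s and angular speed of key below 0.2 rad/s); the robot touches nothing.
It fails at once if the key presses on the jig (lid and receptacle counted together) with more than 30 N (contact force between key and jig above 30 N).
It fails at once if the robot itself presses on the jig or its lid with more than 30 N (contact force between any of the arm, the fingers and jig above 30 N).
It fails at once if something else on the bench is moved by more than 20 mm (distance of any of parts_tray, spare_board, disk_drive, screwdriver, tweezers, flux_jar, alcohol from where it was at the start of the episode above 0.02 m).
It also fails if it takes over 72 s, if anything falls off the work surface, if the arm or the gripper's body presses on something with over 40 N, if the wrist force passes 120 N, or if a joint passes its speed limit or range.

### The arm

A 6-joint arm with a two-finger parallel gripper is mounted at the origin on the work surface. World frame = base frame: x ahead of the robot, y to its left, z up, the work surface at z = 0. Lengths are in m, angles in degrees, forces in N, time in s.
With the tool pointing down it reaches from about 0.3 to 0.75 m from the base axis. Payload 8.5 kg.
Tool frame: the origin (TCP) lies midway between the tips of the shut fingers; the grasp point (between the pads) lies 19 mm behind it; z points along the fingers, y is the direction in which the jaws open and shut (so a half turn about z gives the same grasp; the last joint's range is limited). The gripper opens to 85 mm and grips with 20 to 120 N. Pads are 22 mm wide; open, the fingers measure 114 mm over their backs; the gripper's body (76 mm by 85 mm) begins 54 mm behind the grasp point. The pads swing forward as they close: fully open they stand 13 mm farther back than shut.
Start: joints at [51.434, 21.807, 74.336, -0, 83.858, -12.336], TCP at [0.243, 0.493, 0.231] pointing down, gripper open.
Joint ranges: [-178.18, 178.18], [-50.72, 133.34], [12.68, 142.11], [-81.47, 261.47], [9.98, 163.14], [-165.26, 165.26]. Speed limits (degrees/s): [136.94, 136.94, 180, 180, 180, 180].

### API

Orientations are given as a 3x3 rotation matrix whose columns are the frame's x, y, z axes.
In Python, from rig import env, viewer, ticket gives the robot as it stands. The module is installed in compiled form; this text tells all that it offers.
- The arm moves only by the shell command python3 -m pendant 'ROWS' [FORCE]. ROWS is JSON, a list of rows, each a list of 3 entries, a list of its own where there are three numbers: the shift along the world's x, y, z in mm, then the turn about the world's z in rad, then the opening, from -1 (shut) to 1 (fully open). A call has 1 to 12 rows; each row shifts and turns the pose as measured when the row begins; what a row does not reach is not made up. A row lasts 1/8 s, in which the tool goes at most 62.5 mm and 10.7 degrees, less where a joint would pass 70% of its speed; a pose out of reach is approached as far as the arm can. A call with a gripper value outside its range is refused whole. The fingers move at their own pace and stop on an object; FORCE is the grip in N (left out, the last holds). Time passes only in rows, so rows that do not move let the fingers close. It gives the time, the measured TCP pose, the force and the opening at its end, in the units of the state.
- env.observe(): the state, without advancing time (a new reading comes with each control period).
- viewer.get_image(name): name is "scene" or "top" or "wrist"; returns (picture, depth): 384x512x3 uint8, red, green, blue; 384x512 float32, m along the optical axis (not along the pixel's ray), 0 where there is no reading.
- viewer.camera_params(name): a dict with "fx", "fy", "cx", "cy" (pixels), "rvec" (rotation vector, rad) and "tvec" (3), from world to camera coordinates, as OpenCV has them; the wrist camera has in their place "T_tool_cam" (4x4, takes a point from camera to tool coordinates, whose origin is the TCP and whose axes are the flange's). Camera axes: x right, y down, z forward; pixel columns grow to the right and rows downward; lengths in m; the calibration is good to about 2 mm. A picture is of the moment at which its call begins: read the wrist's pose just before it. camera_params takes no time and is no camera call.
- ticket.close_job(): hands the job in, once; it reports no verdict.
The state is a dict: "time_s": time; "q": joint angles; "qvel": joint speeds; "joint_efforts": joint torques, N m; "position": TCP position; "tool_rot": TCP orientation; "ft_force": force on the tool from outside, world axes, zero at the start; "wrist_torque": the same for the moment, N m; "grip_width": finger opening in m.
Only numpy, scipy, OpenCV 4.12 (cv2) and the standard library are available. Lean on these libraries where they do the work, as an engineer would, in place of code of your own. Each camera call takes 0.05 s, during which the arm holds its last target. There are 200 camera calls.

## Working session

There is one attempt and no reset: what is moved stays moved. The work goes in short steps, Python scripts to look and compute and a shell command to move; the robot and the scene stay as the last step left them, time stands still between calls to the robot, and variables do not carry over. Pictures are saved under pics/ and viewed, about 8 in all and at most 12, crops included, and the job is handed in when it is done.

```bash
mkdir -p pics; cat > h.py <<'E'
import numpy as np,cv2
from rig import env,viewer,ticket
def grab(n):
    s=env.observe(); im,d=viewer.get_image(n); p=viewer.camera_params(n)
    if 'T_tool_cam' in p:
        T=np.eye(4);T[:3,:3]=s['tool_rot'];T[:3,3]=s['position'];T=T@np.array(p['T_tool_cam'])
    else:
        R=cv2.Rodrigues(np.array(p['rvec'],float))[0];T=np.eye(4);T[:3,:3]=R.T;T[:3,3]=-R.T@np.array(p['tvec']).ravel()
    K=(p['fx'],p['fy'],p['cx'],p['cy'])
    return im,d,T,K
def cloud(d,T,K):
    v,u=np.mgrid[:d.shape[0],:d.shape[1]]
    P=np.stack([(u-K[2])/K[0]*d,(v-K[3])/K[1]*d,d],-1)
    return P@T[:3,:3].T+T[:3,3]
def ray(u,v,z,T,K):
    r=T[:3,:3]@np.array([(u-K[2])/K[0],(v-K[3])/K[1],1]);return T[:3,3]+r*(z-T[2,3])/r[2]
def save(n,im): cv2.imwrite('pics/'+n+'.png',im[...,::-1])
E
python3 - <<'E'
from h import *
s=env.observe();print({k:np.round(v,3).tolist() for k,v in s.items()})
for n in('scene','top'):
    im,d,T,K=grab(n);save(n+'0',im);np.savez(n+'0.npz',im=im,d=d,T=T,K=K);print(n,T.round(3).tolist(),K)
E
```

```text
{'time_s': 0.0, 'q': [51.434, 21.842, 74.386, -0.001, 83.858, -12.335], 'qvel': [0.11, 0.119, -0.027, -0.05, -0.022, -0.05], 'joint_efforts': [-0.002, -44.845, -23.128, -0.0, 0.005, 0.0], 'position': [0.243, 0.493, 0.231], 'tool_rot': [[-0.897, 0.442, -0.001], [0.442, 0.897, -0.001], [0.0, -0.001, -1.0]], 'ft_force': [-0.292, -0.66, -0.17], 'wrist_torque': [-0.039, 0.012, -0.044], 'grip_width': 0.086}
scene [[0.457, 0.563, -0.689, 1.427], [0.89, -0.29, 0.352, -0.376], [-0.002, -0.774, -0.633, 0.871], [0.0, 0.0, 0.0, 1.0]] (385.46395737545816, 385.46395737545816, 267.00481149254443, 186.05138573570687)
top [[0.025, -0.99, 0.138, 0.428], [-1.0, -0.022, 0.023, 0.059], [-0.019, -0.139, -0.99, 1.042], [0.0, 0.0, 0.0, 1.0]] (405.7553091930569, 405.7553091930569, 256.9797725341306, 194.44375068814247)
```

View pics/scene0.png

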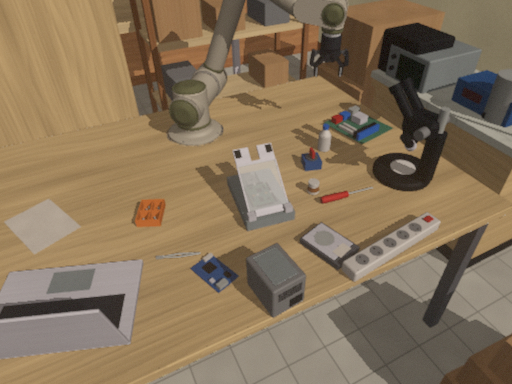

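View pics/top0.png

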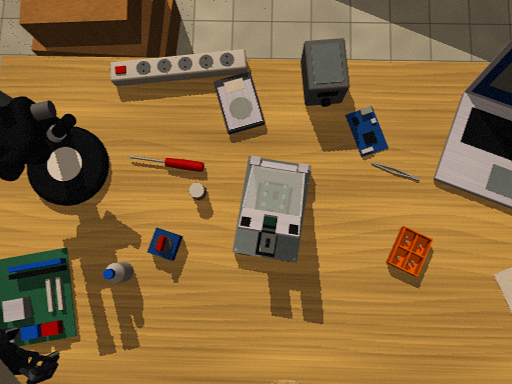

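The scene view shows the jig in the middle of the bench with its lid open and the blue block to its left. In the top view the jig spans (235–310, 157–262), the key's block is at (166,243), the bottle at (119,272) and the jar at (197,190).

```bash
python3 - <<'E'
from h import *
z=np.load('top0.npz');im,d,T,K=z['im'],z['d'],z['T'],z['K']
P=cloud(d,T,K)
for q in[(237,252),(294,260),(268,243),(247,221),(294,229),(256,165),(303,172),(166,243),(162,242),(119,272),(197,190)]:print(q,P[q[1],q[0]].round(3),d[q[1],q[0]].round(3))
hsv=cv2.cvtColor(im,cv2.COLOR_RGB2HSV)
sub=np.zeros(d.shape,bool);sub[220:270,140:190]=1
for nm,m in(('red',((hsv[...,0]<8)|(hsv[...,0]>172))&(hsv[...,1]>150)),('blue',(hsv[...,0]>100)&(hsv[...,0]<130)&(hsv[...,1]>120))):
    m=m&sub;pts=P[m];print(nm,m.sum(),np.median(pts,0).round(3),pts[:,2].max().round(3));
    c=np.argwhere(m)[:,::-1].astype(np.float32);print(cv2.minAreaRect(c))
a=im[140:280,140:330];b=cv2.resize(a,None,fx=4,fy=4,interpolation=cv2.INTER_CUBIC);save('top0c',b)
E
```

```text
(237, 252) [0.425 0.128 0.034] 0.999
(294, 260) [ 0.409 -0.012  0.039] 0.989
(268, 243) [0.449 0.052 0.006] 1.028
(247, 221) [0.492 0.099 0.168] 0.876
(294, 229) [ 0.477 -0.002  0.173] 0.866
(256, 165) [0.642 0.086 0.048] 1.015
(303, 172) [ 0.624 -0.03   0.059] 0.999
(166, 243) [0.443 0.303 0.042] 0.998
(162, 242) [0.444 0.307 0.066] 0.975
(119, 272) [0.372 0.4   0.081] 0.952
(197, 190) [0.575 0.231 0.048] 1.009
red 113 [0.442 0.309 0.07 ] 1.042
((160.8823699951172, 243.47061157226562), (7.761139392852783, 15.037208557128906), 14.03624439239502)
blue 446 [0.439 0.301 0.036] 0.045
((164.39999389648438, 243.80001831054688), (27.828041076660156, 25.930675506591797), 18.43494987487793)
```

View pics/top0c.png

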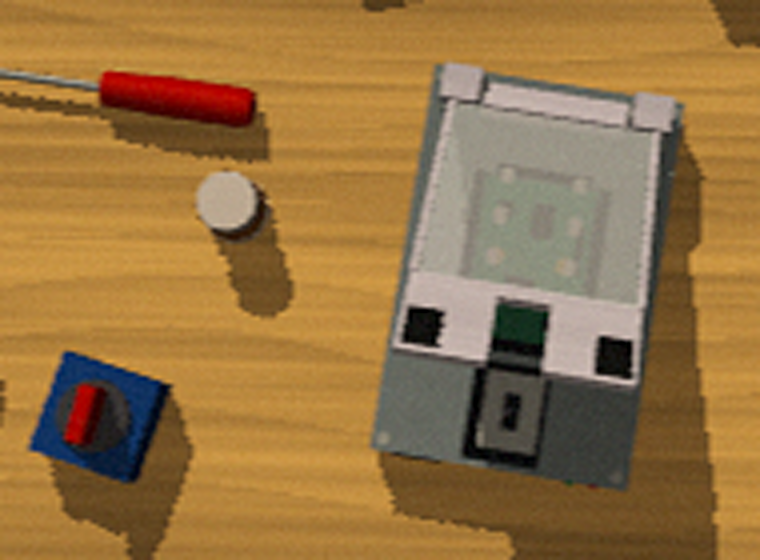

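```bash
python3 - <<'E'
from h import *
p=viewer.camera_params('wrist');print(np.round(p['T_tool_cam'],3).tolist(),p['fx'],p['cx'],p['cy'])
z=np.load('top0.npz');im,d,T,K=z['im'],z['d'],z['T'],z['K']
c=lambda x,y:(x/4+140-.375,y/4+140-.375)
L=ray(*c(373,447),.036,T,K);R=ray(*c(628,489),.036,T,K);print(L,R,np.linalg.norm(L-R))
Y=(L-R)/np.linalg.norm(L-R);X=np.array([Y[1],-Y[0],0]);o=(L+R)/2+.125*X;o[2]=0
print('yaw',np.arctan2(X[1],X[0]),'origin',o,'hingeR corner pred',o+.12*X-.08*Y,'meas',ray(*c(684,103),.036,T,K))
print('wing top centre',ray(*c(83,413),.0,T,K),[ray(*c(*q),.085,T,K) for q in((94,386),(76,440))])
E
```

```text
[[0.0, -0.964, -0.264, 0.066], [1.0, 0.0, 0.0, 0.0], [-0.0, -0.264, 0.964, -0.143], [0.0, 0.0, 0.0, 1.0]] 345.3071532206382 250.8766624014548 193.75767441509214
[0.42628788 0.13806105 0.036     ] [ 0.40478537 -0.01870053  0.036     ] 0.1582294205332373
yaw -0.13631625055652757 origin [0.53937704 0.04269345 0.        ] hingeR corner pred [ 0.64739228 -0.05287175  0.        ] meas [ 0.64601274 -0.05122351  0.036     ]
wing top centre [0.44314218 0.32764546 0.        ] [array([0.45789249, 0.3001604 , 0.085     ]), array([0.42609862, 0.3089724 , 0.085     ])]
```

```bash
python3 -m pendant '[[[10,-20,40],0,-1],[[20,-40,20],0,-1],[[30,-50,10],0.06,-1],[[30,-50,0],0.06,-1],[[30,-50,0],0.06,-1],[[30,-40,0],0.04,-1],[[30,-40,0],0,-1],[[20,-20,0],0,-1],[[0,0,0],0,-1]]' 40; python3 - <<'E'
from h import *
s=env.observe();print(s['position'],s['tool_rot'][:,1],s['ft_force'])
im,d,T,K=grab('wrist');save('w1',im);np.savez('w1.npz',im=im,d=d,T=T,K=K)
E
```

```text
time_s: 1.23
position: [0.4463, 0.1721, 0.2997]
tool_rot: [[-0.974, 0.227, -0.004], [0.227, 0.974, -0.005], [0.003, -0.006, -1.0]]
ft_force: [0.5, 1.1, 0.4]
grip_width: -0.0001
[0.44629259 0.17209565 0.29966088] [ 0.2269586   0.97388423 -0.00626849] [0.51245155 1.13726751 0.42918389]
```

View pics/w1.png

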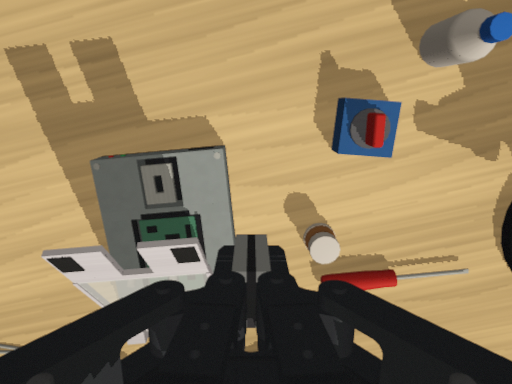

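```bash
python3 - <<'E'
from h import *
z=np.load('w1.npz');im,d,T,K=z['im'],z['d'],z['T'],z['K'];P=cloud(d,T,K)
hsv=cv2.cvtColor(im,cv2.COLOR_RGB2HSV);g=cv2.cvtColor(im,cv2.COLOR_RGB2GRAY)
L=ray(224,147,.036,T,K);R=ray(92,160,.036,T,K);Y=(L-R);w=np.linalg.norm(Y);Y/=w;X=np.array([Y[1],-Y[0],0])
print('corners',L,R,w,'yaw',np.arctan2(X[1],X[0]),'origin',(L+R)/2+.125*X)
m=((hsv[...,0]<8)|(hsv[...,0]>172))&(hsv[...,1]>150);m[:,:340]=0;m[:90]=0;m[180:]=0;m[:,410:]=0
mt=m&(P[...,2]>.066)
print('wing top depth pts',mt.sum(),np.median(P[m],0),P[m][:,2].max())
c=np.argwhere(mt)[:,::-1].astype(np.float32);r=cv2.minAreaRect(c);b=cv2.boxPoints(r);print(r)
print('box world',[ray(*q,.071,T,K).round(4).tolist() for q in b],ray(*r[0],.071,T,K))
# stand top rect
mb=(hsv[...,0]>100)&(hsv[...,0]<130)&(hsv[...,1]>120)&(abs(P[...,2]-.036)<.004);mb[:,:320]=0;mb[:,420:]=0;mb[:80]=0;mb[180:]=0
c=np.argwhere(mb)[:,::-1].astype(np.float32);r=cv2.minAreaRect(c);b=cv2.boxPoints(r);print('stand',[ray(*q,.036,T,K).round(4).tolist() for q in b],ray(*r[0],.036,T,K))
for q in((68,265),(186,255)):print('pad',P[q[1],q[0]])
a=cv2.resize(im[140:290,30:240],None,fx=3.8,fy=3.8,interpolation=cv2.INTER_CUBIC);save('w1c',a)
E
```

```text
corners [0.42691623 0.14255375 0.036     ] [ 0.40637782 -0.0145426   0.036     ] 0.15843323915989138 yaw -0.130000351241136 origin [0.54059225 0.04780126 0.036     ]
wing top depth pts 389 [0.44184857 0.30802247 0.06965937] 0.4424533917966231
((377.6854248046875, 129.80337524414062), (11.94594669342041, 33.135780334472656), 5.440331935882568)
box world [[0.4572, 0.2995, 0.071], [0.4237, 0.3075, 0.071], [0.4277, 0.3194, 0.071], [0.4613, 0.3117, 0.071]] [0.44226327 0.30955122 0.071     ]
stand [[0.4632, 0.2702, 0.036], [0.402, 0.2867, 0.036], [0.4232, 0.3499, 0.036], [0.4856, 0.336, 0.036]] [0.4428231  0.31080968 0.036     ]
pad [0.48018717 0.00184279 0.17252643]
pad [0.49449958 0.10312031 0.17115523]
```

View pics/w1c.png

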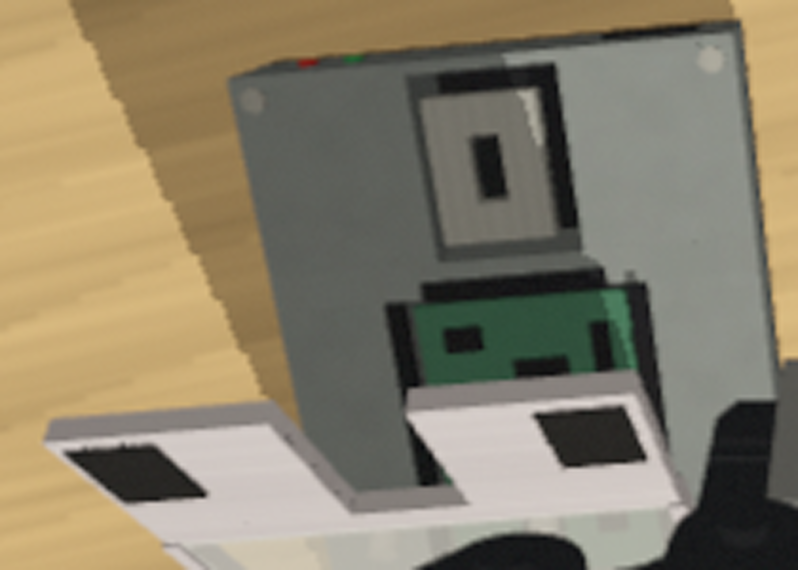

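The wrist view shows the receptacle slot at (159,184), front corners at (225,146) and (90,160), the left pad at (186,255) and the wing top at (378,130). The sizes agree with the given ones: edge 158 mm against 160 mm, lid about 0.66 rad. Next I press the left pad.

```bash
python3 - <<'E'
from h import *
z=np.load('w1.npz');T,K=z['T'],z['K']
print('slot wrist',ray(158.6,183.6,.036,T,K))
c=lambda x,y:(x/4+140-.375,y/4+140-.375)
z=np.load('top0.npz');T,K=z['T'],z['K'];print('slot top',ray(*c(511,412),.036,T,K),'wing top',ray(*c(84,413),.071,T,K))
E
python3 -m pendant '[[[15,-20,-10],0,-1],[[20,-25,-20],0,-1],[[20,-22,-30],0,-1],[[0,0,-30],0,-1],[[0,0,-15],0,-1],[[0,0,-5],0,-1]]'
```

```text
slot wrist [0.45197453 0.05437768 0.036     ]
slot top [0.44973793 0.05372102 0.036     ] wing top [0.4421457  0.30876359 0.071     ]
time_s: 2.02
position: [0.4979, 0.1105, 0.1874]
tool_rot: [[-0.976, 0.217, -0.003], [0.217, 0.976, -0.004], [0.003, -0.004, -1.0]]
ft_force: [-0.3, -0.1, -0.7]
grip_width: 0.0
```

```bash
python3 -m pendant '[[[0,-2,-8],0,-1],[[0,-1,-8],0,-1],[[-3,0,-8],0,-1],[[-6,0,-8],0,-1],[[-6,0,-9],0,-1],[[-5,0,-9],0,-1],[[-5,0,-9],0,-1],[[-5,0,-10],0,-1]]'
```

```text
time_s: 3.02
position: [0.4661, 0.1086, 0.1159]
tool_rot: [[-0.976, 0.216, 0.001], [0.216, 0.976, -0.003], [-0.001, -0.003, -1.0]]
ft_force: [1.3, 0.3, 0.7]
grip_width: -0.0003
```

```bash
python3 -m pendant '[[[-4,0,-9],0,-1],[[-4,0,-9],0,-1],[[-4,1,-9],0,-1],[[-3,0,-8],0,-1],[[-2,0,-6],0,-1]]'
```

```text
time_s: 3.65
position: [0.4477, 0.1096, 0.0717]
tool_rot: [[-0.976, 0.216, 0.0], [0.216, 0.976, -0.003], [-0.001, -0.003, -1.0]]
ft_force: [1.4, 0.6, -0.4]
grip_width: -0.0001
```

```bash
python3 -m pendant '[[[0,0,-6],0,-1],[[0,0,-5],0,-1],[[0,0,-3],0,-1],[[0,0,-2],0,-1],[[0,0,-1],0,-1],[[0,0,0],0,-1]]'
```

```text
time_s: 4.4
position: [0.4473, 0.1097, 0.0537]
tool_rot: [[-0.976, 0.216, -0.001], [0.216, 0.976, -0.003], [0.0, -0.004, -1.0]]
ft_force: [-0.6, -0.4, 2.5]
grip_width: 0.0002
```

```bash
python3 -m pendant '[[[0,0,-1],0,-1],[[0,0,0],0,-1],[[0,0,30],0,-1],[[0,0,50],0,-1],[[0,20,50],0,-1],[[0,50,30],0,0],[[0,50,0],0,0.2],[[0,50,0],0,0.2],[[-5,25,-10],0,0.2],[[0,0,0],0,0.2]]' 60
python3 - <<'E'
from h import *
im,d,T,K=grab('wrist');save('w2',im);np.savez('w2.npz',im=im,d=d,T=T,K=K);P=cloud(d,T,K)
print(env.observe()['position'])
hsv=cv2.cvtColor(im,cv2.COLOR_RGB2HSV)
m=((hsv[...,0]<8)|(hsv[...,0]>172))&(hsv[...,1]>150)&(P[...,2]>.067)&(P[...,2]<.076)&(abs(P[...,0]-.442)<.05)&(abs(P[...,1]-.309)<.05)
c=np.argwhere(m)[:,::-1].astype(np.float32);r=cv2.minAreaRect(c);b=cv2.boxPoints(r);print(r)
print([ray(*q,.071,T,K).round(4).tolist() for q in b],ray(*r[0],.071,T,K),P[m].mean(0))
E
```

```text
time_s: 5.65
position: [0.4431, 0.3107, 0.2077]
tool_rot: [[-0.976, 0.218, 0.004], [0.218, 0.976, -0.001], [-0.005, 0.0, -1.0]]
ft_force: [-0.1, -0.5, -0.4]
grip_width: 0.0513
[0.44358778 0.30989444 0.20821964]
((251.5, 179.5), (41.0, 13.0), 90.0)
[[0.4245, 0.31, 0.071], [0.4268, 0.3204, 0.071], [0.4609, 0.313, 0.071], [0.4585, 0.3023, 0.071]] [0.44241628 0.31148968 0.071     ] [0.44249531 0.31145443 0.07044608]
```

View pics/w2.png

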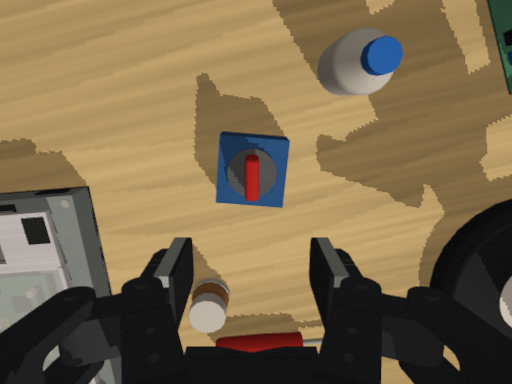

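```bash
python3 -m pendant '[[[-1,1,-40],-0.01,0.2],[[0,0,-45],0,0.2],[[0,0,-40],0,0.2],[[0,0,-20],0,0.2],[[0,0,-10],0,0.2],[[0,0,-5],0,0.2],[[0,0,0],0,0.2]]' 60; python3 - <<'E'
from h import *
s=env.observe();print(s['position'],s['ft_force'])
E
```

```text
time_s: 6.58
position: [0.4474, 0.305, 0.0476]
tool_rot: [[-0.972, 0.237, 0.015], [0.237, 0.972, 0.001], [-0.014, 0.005, -1.0]]
ft_force: [0.8, -0.7, -0.1]
grip_width: 0.0507
[0.44744704 0.30502464 0.04762108] [ 0.80388782 -0.71781959 -0.08228486]
```

```bash
python3 -m pendant '[[[-5,6,-1],0,0.2],[[0,0,0],0,0.2]]'; python3 -m pendant '[[[0,0,0],0,-0.2],[[0,0,0],0,-1],[[0,0,0],0,-1],[[0,0,0],0,-1],[[0,0,0],0,-1]]' 60
```

```text
time_s: 6.82
position: [0.4427, 0.3117, 0.0478]
tool_rot: [[-0.971, 0.237, 0.017], [0.237, 0.972, 0.002], [-0.016, 0.006, -1.0]]
ft_force: [-0.0, -0.9, -0.2]
grip_width: 0.0511
time_s: 7.45
position: [0.4428, 0.312, 0.0486]
tool_rot: [[-0.972, 0.236, 0.018], [0.236, 0.972, 0.003], [-0.017, 0.007, -1.0]]
ft_force: [-0.3, -0.1, 1.0]
grip_width: 0.011
```

```bash
python3 -m pendant '[[[0,0,30],0,-1],[[0,0,50],0,-1],[[0,-20,45],0,-1],[[-5,-50,15],0.05,-1],[[-8,-60,0],0.05,-1],[[-8,-60,0],0,-1],[[-8,-50,0],0,-1],[[0,-15,0],0,-1],[[0,0,0],0,-1]]'
python3 - <<'E'
from h import *
s=env.observe();print(s['position'],s['tool_rot'].round(3).tolist(),s['ft_force'])
im,d,T,K=grab('wrist');np.savez('w3.npz',im=im,d=d,T=T,K=K)
save('w3',cv2.resize(im[:330,100:430],None,fx=1.8,fy=1.8,interpolation=cv2.INTER_CUBIC))
E
```

```text
time_s: 8.57
position: [0.4111, 0.0491, 0.1911]
tool_rot: [[-0.991, 0.134, 0.017], [0.134, 0.991, 0.001], [-0.017, 0.004, -1.0]]
ft_force: [0.3, -0.6, 0.1]
grip_width: 0.0109
[0.41106923 0.04909689 0.19113276] [[-0.991, 0.134, 0.017], [0.134, 0.991, 0.001], [-0.017, 0.004, -1.0]] [ 0.26362162 -0.59842277  0.13324547]
```

View pics/w3.png

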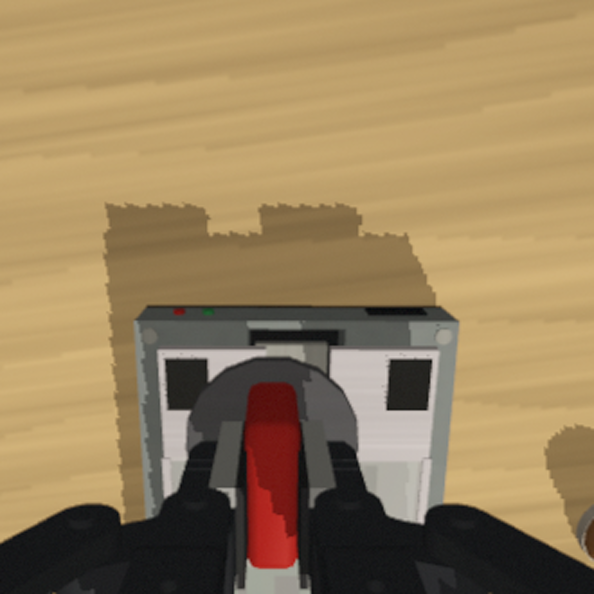

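```bash
python3 - <<'E'
from h import *
z=np.load('w3.npz');im,T,K=z['im'],z['T'],z['K']
c=lambda x,y:(x/1.8+100-.2,y/1.8-.2)
L=ray(*c(460,320),.036,T,K);R=ray(*c(135,320),.036,T,K);Y=L-R;w=np.linalg.norm(Y);Y/=w;X=np.array([Y[1],-Y[0],0])
print(L,R,w,np.arctan2(X[1],X[0]),(L+R)/2+.125*X)
print('nominal slot ~',(L+R)/2+.036*X)
F=[ray(*c(x,345),.036,T,K) for x in(253,328)];print('recept front edge',F,'centre',(F[0]+F[1])/2+.024*X)
z=np.load('w1.npz');T,K=z['T'],z['K']
c=lambda x,y:(30+x/3.8-.4,140+y/3.8-.4)
print('w1: slot corners',[ray(*c(*q),.036,T,K).round(4).tolist() for q in((470,136),(500,134),(509,199),(480,201))])
print('recept corners',np.mean([ray(*c(*q),.036,T,K) for q in((420,98),(540,86),(557,237),(444,249))],0))
print('pocket',np.mean([ray(*c(*q),.036,T,K) for q in((407,76),(555,64),(580,250),(440,262))],0))
E
```

```text
[0.42720686 0.14069048 0.036     ] [ 0.40571915 -0.01729533  0.036     ] 0.1594403915144045 -0.13518089597005306 [0.54032263 0.04485138 0.036     ]
nominal slot ~ [0.45213458 0.05684587 0.036     ]
recept front edge [array([0.42612762, 0.03817461, 0.036     ]), array([0.43115027, 0.0750563 , 0.036     ])] centre [0.45241999 0.05338099 0.036     ]
w1: slot corners [[0.4408, 0.0511, 0.036], [0.4423, 0.0606, 0.036], [0.4634, 0.0572, 0.036], [0.4619, 0.0479, 0.036]]
recept corners [0.45244661 0.05427255 0.036     ]
pocket [0.45160633 0.0563111  0.036     ]
```

```bash
python3 -m pendant '[[[20,2,-10],0,-1],[[20,3,-20],0,-1],[[0,0,-30],0,-1],[[0,0,-20],0,-1],[[0,0,-5],0,-1],[[0,0,0],0,-1]]'
```

```text
time_s: 9.38
position: [0.4527, 0.0608, 0.1037]
tool_rot: [[-0.992, 0.126, 0.018], [0.126, 0.992, 0.002], [-0.018, 0.005, -1.0]]
ft_force: [0.4, 0.4, 0.6]
grip_width: 0.0109
```

```bash
python3 -m pendant '[[[0,-7,-5],-0.008,-1],[[0,0,-5],0,-1],[[0,0,0],0,-1]]'
```

```text
time_s: 9.75
position: [0.4534, 0.0535, 0.0945]
tool_rot: [[-0.991, 0.134, 0.021], [0.134, 0.991, 0.002], [-0.021, 0.005, -1.0]]
ft_force: [-0.4, -0.3, -0.5]
grip_width: 0.0107
```

```bash
python3 -m pendant '[[[-1,0,-6],0,-1],[[0,0,-5],0,-1],[[0,0,-4],0,-1],[[0,0,0],0,-1]]'
```

```text
time_s: 10.25
position: [0.4524, 0.0534, 0.0785]
tool_rot: [[-0.991, 0.134, 0.021], [0.134, 0.991, 0.002], [-0.021, 0.005, -1.0]]
ft_force: [0.0, 0.7, -0.5]
grip_width: 0.0105
```

```bash
python3 -m pendant '[[[0,0,-3],0,-1],[[0,0,-2],0,-1],[[0,0,0],0,-1]]'
```

```text
time_s: 10.62
position: [0.4523, 0.0535, 0.0733]
tool_rot: [[-0.991, 0.134, 0.021], [0.134, 0.991, 0.002], [-0.021, 0.005, -1.0]]
ft_force: [-0.2, -0.3, -1.5]
grip_width: 0.0109
```

```bash
python3 -m pendant '[[[0,0,-2],0,-1],[[0,0,-1],0,-1],[[0,0,0],0,-1]]'
```

```text
time_s: 11.0
position: [0.4523, 0.0535, 0.0702]
tool_rot: [[-0.991, 0.134, 0.021], [0.134, 0.991, 0.002], [-0.021, 0.005, -1.0]]
ft_force: [-0.7, 0.5, -0.6]
grip_width: 0.0109
```

```bash
python3 -m pendant '[[[0,0,-2],0,-1],[[0,0,-1],0,-1],[[0,0,0],0,-1]]'; python3 -m pendant '[[[0,0,-1],0,-1],[[0,0,-1],0,-1],[[0,0,0],0,-1]]'
```

```text
time_s: 11.38
position: [0.4523, 0.0535, 0.0673]
tool_rot: [[-0.991, 0.134, 0.021], [0.134, 0.991, 0.002], [-0.021, 0.005, -1.0]]
ft_force: [-0.7, -0.2, 1.1]
grip_width: 0.0104
time_s: 11.75
position: [0.4522, 0.0535, 0.0654]
tool_rot: [[-0.991, 0.134, 0.021], [0.134, 0.991, 0.002], [-0.021, 0.005, -1.0]]
ft_force: [-1.4, -0.7, 3.7]
grip_width: 0.0109
```

```bash
python3 -m pendant '[[[0,0,-2],0,-1],[[0,0,-1.5],0,-1],[[0,0,0],0,-1]]'
```

```text
time_s: 12.12
position: [0.452, 0.0536, 0.062]
tool_rot: [[-0.991, 0.134, 0.021], [0.134, 0.991, 0.002], [-0.021, 0.004, -1.0]]
ft_force: [-0.4, -0.2, 4.1]
grip_width: 0.0108
```

```bash
python3 -m pendant '[[[0,0,-1.2],0,-1],[[0,0,-0.5],0,-1],[[0,0,0],0,-1]]'
```

```text
time_s: 12.5
position: [0.452, 0.0536, 0.0606]
tool_rot: [[-0.991, 0.134, 0.022], [0.134, 0.991, 0.002], [-0.021, 0.004, -1.0]]
ft_force: [-2.0, 0.4, 5.0]
grip_width: 0.0109
```

```bash
python3 -m pendant '[[[0,0,-1],0,-1],[[0,0,0],0,-1],[[0,0,0],0,-1]]'
```

```text
time_s: 12.88
position: [0.452, 0.0536, 0.06]
tool_rot: [[-0.991, 0.134, 0.022], [0.134, 0.991, 0.001], [-0.022, 0.004, -1.0]]
ft_force: [-1.8, 0.4, 6.0]
grip_width: 0.0108
```

```bash
python3 -m pendant '[[[0,0,-1],0,-1],[[0,0,-0.3],0,-1],[[0,0,0],0,-1]]'; python3 -m pendant '[[[0,0,0],-0.12,-1],[[0,0,0],-0.12,-1],[[0,0,0],-0.1,-1],[[0,0,0],0,-1]]'; python3 -c "
from h import *
s=env.observe();print(s['wrist_torque'])"
```

```text
time_s: 13.25
position: [0.452, 0.0536, 0.0594]
tool_rot: [[-0.991, 0.133, 0.023], [0.133, 0.991, 0.001], [-0.022, 0.004, -1.0]]
ft_force: [-2.0, 0.6, 7.1]
grip_width: 0.0107
time_s: 13.75
position: [0.4541, 0.0529, 0.0604]
tool_rot: [[-0.884, 0.466, 0.027], [0.466, 0.885, -0.009], [-0.028, 0.005, -1.0]]
ft_force: [-2.5, 1.3, 5.4]
grip_width: 0.0109
[ 0.10202802  0.60022557 -0.05122441]
```

```bash
python3 -m pendant '[[[-1.5,0.5,-1],-0.12,-1],[[-0.5,0,-0.5],-0.12,-1],[[-0.5,0,-0.5],-0.12,-1],[[0,0,0],0,-1]]'; python3 -c "
from h import *
s=env.observe();print(s['wrist_torque'],s['q'])"
```

```text
time_s: 14.25
position: [0.4545, 0.0526, 0.0601]
tool_rot: [[-0.655, 0.755, 0.03], [0.755, 0.656, -0.021], [-0.035, 0.009, -0.999]]
ft_force: [-2.7, -0.4, 6.4]
grip_width: 0.011
[ 0.0961946   0.62597564 -0.06175293] [ -7.71599421  24.87685264 103.87753557  -1.28076952  49.40310534
 -47.85550152]
```

```bash
python3 -m pendant '[[[-1.5,0.5,-0.7],-0.14,-1],[[-0.7,0,-0.5],-0.14,-1],[[-0.7,0,-0.5],-0.14,-1],[[-0.5,0,-0.3],-0.14,-1],[[0,0,0],0,-1]]'; python3 -m pendant '[[[-0.7,0,-0.5],-0.14,-1],[[-0.7,0,-0.5],-0.14,-1],[[-0.5,0,-0.3],-0.12,-1],[[0,0,0],0,-1]]'; python3 -c "
from h import *
s=env.observe();print(s['wrist_torque'],s['q'])"
```

```text
time_s: 14.88
position: [0.4539, 0.0525, 0.0602]
tool_rot: [[-0.136, 0.991, 0.021], [0.99, 0.136, -0.038], [-0.04, 0.016, -0.999]]
ft_force: [-2.3, -0.5, 7.2]
grip_width: 0.0105
time_s: 15.38
position: [0.451, 0.0527, 0.0598]
tool_rot: [[0.273, 0.962, 0.003], [0.961, -0.272, -0.042], [-0.04, 0.014, -0.999]]
ft_force: [-2.8, -1.0, 6.2]
grip_width: 0.0109
[0.15423817 0.35436945 0.02319427] [ -6.93296916  25.22033763 103.27748383  -3.07691895  51.07910151
  10.8190115 ]
```

```bash
python3 -m pendant '[[[0.5,0.7,-0.3],0.13,-1],[[0,0,0],0,-1]]'; python3 -m pendant '[[[0,0,1],0,-1],[[0,0,1],0,-1],[[0,0,0],0,-1]]'; python3 -c "
from h import *
s=env.observe();print(s['wrist_torque'])"
```

```text
time_s: 15.62
position: [0.4531, 0.0531, 0.0602]
tool_rot: [[0.142, 0.99, 0.013], [0.989, -0.141, -0.042], [-0.04, 0.019, -0.999]]
ft_force: [-4.4, 0.4, 6.6]
grip_width: 0.0109
time_s: 16.0
position: [0.4531, 0.0532, 0.0624]
tool_rot: [[0.142, 0.99, 0.013], [0.989, -0.141, -0.042], [-0.04, 0.019, -0.999]]
ft_force: [-2.6, 0.3, 4.8]
grip_width: 0.0109
[0.11620153 0.48431184 0.06689501]
```

```bash
python3 -m pendant '[[[0,0,0.7],0,-1],[[0,0,0],0,-1]]';python3 -m pendant '[[[0,0,0.7],0,-1],[[0,0,0],0,-1]]'; python3 - <<'E'
from h import *
im,d,T,K=grab('scene');np.savez('s4.npz',im=im,d=d,T=T,K=K)
save('s4',cv2.resize(im[110:250,190:350],None,fx=4,fy=4,interpolation=cv2.INTER_CUBIC))
E
```

```text
time_s: 16.25
position: [0.4531, 0.0531, 0.0629]
tool_rot: [[0.142, 0.99, 0.013], [0.989, -0.141, -0.042], [-0.04, 0.019, -0.999]]
ft_force: [-2.6, -0.2, 4.0]
grip_width: 0.0105
time_s: 16.5
position: [0.4531, 0.0531, 0.0631]
tool_rot: [[0.142, 0.99, 0.013], [0.989, -0.141, -0.042], [-0.04, 0.018, -0.999]]
ft_force: [-1.5, -0.6, 0.5]
grip_width: 0.0109
```

View pics/s4.png

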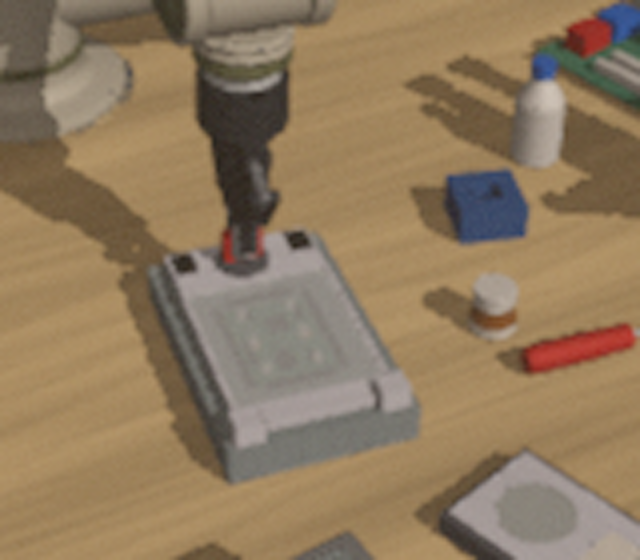

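The scene view shows the wing (crop 243,245) turned across the jig and the flange on a lid that lies flat. The upward force fell from 4 to 0.5 N at TCP z 63.1 mm, the height predicted for the head touching the groove ceiling. I release now.

```bash
python3 -m pendant '[[[0,0,0],0,-0.5],[[0,0,0],0,-0.3],[[0,0,0],0,-0.2],[[0,0,0],0,-0.2],[[0,0,15],0,-0.2],[[0,0,40],0,-0.2],[[0,0,50],0,-0.2],[[-20,0,40],0,-0.2],[[-30,0,20],0,-0.2],[[0,0,0],0,-0.2]]'
python3 - <<'E'
from h import *
im,d,T,K=grab('wrist');np.savez('w5.npz',im=im,d=d,T=T,K=K);P=cloud(d,T,K)
save('w5',im)
hsv=cv2.cvtColor(im,cv2.COLOR_RGB2HSV)
m=((hsv[...,0]<8)|(hsv[...,0]>172))&(hsv[...,1]>150)&(abs(P[...,0]-.452)<.04)&(abs(P[...,1]-.054)<.04)&(P[...,2]>.06)
top=m&(P[...,2]>np.percentile(P[m][:,2],60)-.003)
q=P[top];c,ev=q.mean(0),np.linalg.svd((q-q.mean(0))[:,:2],full_matrices=False)[2][0]
print('wing top',c,q.shape,'axis yaw',np.arctan2(ev[1],ev[0]))
E
```

```text
time_s: 17.8
position: [0.4017, 0.0531, 0.2334]
tool_rot: [[0.142, 0.99, 0.014], [0.989, -0.141, -0.042], [-0.04, 0.02, -0.999]]
ft_force: [0.4, 0.5, 1.1]
grip_width: 0.034
wing top [0.45420706 0.0539809  0.08502125] (543, 3) axis yaw -1.7128786032064258
```

View pics/w5.png

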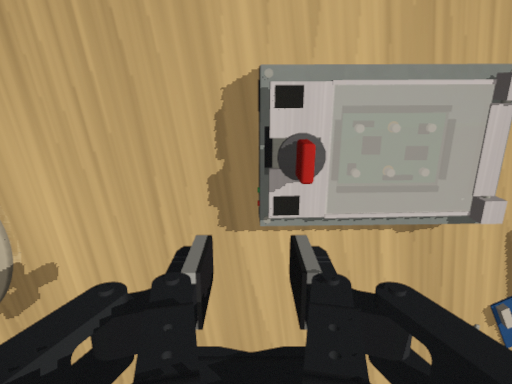

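The wrist view shows the key standing free in the notch, flange (302,157) and wing (306,161) across the jig. Its top at 85.0 mm compares with 85.5 mm expected in the groove and 83.5 mm on a land. A plane fit on the lid is a second check.

```bash
python3 - <<'E'
from h import *
z=np.load('w5.npz');im,d,T,K=z['im'],z['d'],z['T'],z['K'];P=cloud(d,T,K)
a=-.134;X=np.array([np.cos(a),np.sin(a),0]);Y=np.array([-X[1],X[0],0]);o=np.array([.5403,.0455,0])
def fit(p):
    A=np.c_[(p-o)@X,(p-o)@Y,np.ones(len(p))];c=np.linalg.lstsq(A,p[:,2],rcond=None)[0];return c,(p[:,2]-A@c).std(),len(p)
r=lambda u0,u1,v0,v1:P[v0:v1,u0:u1].reshape(-1,3)
lid=np.r_[r(308,326,90,130),r(308,326,190,212),r(335,485,83,86),r(335,465,213,215)];lid=lid[(lid[:,2]>.035)&(lid[:,2]<.06)]
c,s,n=fit(lid);print('lid',c,s,n,'z at slot',c@[-.089,0,1])
b=np.r_[r(20,200,20,200),r(280,480,15,50)];b=b[abs(b[:,2])<.01];print('bench',fit(b))
hsv=cv2.cvtColor(im,cv2.COLOR_RGB2HSV)
m=((hsv[...,0]<8)|(hsv[...,0]>172))&(hsv[...,1]>150);m[:130]=0;m[190:]=0;m[:,:290]=0;m[:,320:]=0
q=P[m];q=q[q[:,2]>.08];print('wing z',np.percentile(q[:,2],[10,50,90]),fit(q))
deck=np.r_[r(290,480,68,75)];deck=deck[(deck[:,2]>.028)&(deck[:,2]<.045)];print('deck z',np.median(deck[:,2]))
s=env.observe();print(s['time_s'],s['ft_force'])
E
```

```text
lid [-0.0183805  -0.00182414  0.04889049] 0.0007854182340164605 1821 z at slot 0.050526352311019485
bench (array([-3.57534752e-06,  4.00581882e-04, -7.51407319e-05]), np.float64(0.0007836869290711588), 39232)
wing z [0.08320388 0.08507703 0.08616572] (array([-3.24121935,  0.49886421, -0.19371794]), np.float64(0.014713737827509956), 574)
deck z 0.03597819682083475
17.85 [-0.58617151 -0.29893221  0.21792481]
```

Lid height at the slot is 50.5 mm, the value for a lid held at 0.023 rad (it would be 48.7 mm on a land). Bench and deck read 0 and 36.0 mm, so the depth can be trusted. I hand in.

```bash
python3 -c "
from rig import ticket;print(ticket.close_job())"
```

```text
the job is handed in; nothing more can be done
None
```

The board is locked in the jig and the job is handed in, at 17.85 s on the robot's clock. No verdict was reported.

**What I did:** I pressed the lid down by its left pad and took the T-key from its block. The head went into the slot at the first try. I pushed the key down with about 7 N and turned it a quarter turn (overshot to 1.71 rad, then turned back to about 1.58). I eased it up until it met the groove ceiling, let go and moved the arm away. The highest vertical wrist force I read was 7.2 N.

**Last checks:**
- **Lid height:** the lid is 50.5 mm above the bench at the slot, which matches it being held at 0.023 rad.
- **Key height:** the wing top is at 85.0 mm, against 85.5 mm expected in the groove and 83.5 mm on a land.
- **Key position and turn:** the key is about 2 mm from the estimated nominal slot centre, and its wing lies across the jig, about 1.58 rad from its x axis.

**Disagreements:**
- **Lid slope:** the plane fit gave 0.018 rad rather than 0.023; that lies between the groove and land values, so I relied on the heights.
- **Key tilt:** I did not measure it. A slope fit on the wing top was useless because side-face pixels got in. The key looks upright, and the tool was tilted about 0.04 rad at release.
- **Jig position:** the early camera estimates differed by up to 5 mm in y, while the slot itself agreed to about 2 mm.
- **Other items:** I did not measure whether anything else on the bench moved. I saw no contact with it.

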